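# Refit the pump-well cover under the splash flap and hold it down on its seal

### The arm

A 7-joint arm with a two-finger parallel gripper is mounted at the origin on the work surface. World frame = base frame: x ahead of the robot, y to its left, z up, the work surface at z = 0. Lengths are in mm, angles in rad, forces in N, time in s.
With the tool pointing down it reaches from about 400 to 925 mm from the base axis. Payload 4.1 kg.
Tool frame: the origin (TCP) lies at the very end of the fingers, on their centre line; the grasp point (between the pads) lies 19 mm behind it; z points along the fingers, y is the line along which they close (so a half turn about z gives the same grasp; the last joint's range is limited). The gripper opens to 85 mm and grips with 20 to 120 N. Pads are 22 mm wide; open, the fingers measure 114 mm over their backs; the gripper's body (76 mm by 85 mm) begins 54 mm behind the grasp point. The pads swing forward as they close: fully open they stand 13 mm farther back than shut.
Start: joints at [-1.322, 0.398, 0.045, 1.537, -0.019, 1.207, -0.051], TCP at [221.52, 611.124, 231.347] pointing down, gripper open.
Joint ranges: [-2.82, 2.82], [-0.49, 2.23], [-1.37, 1.46], [0, 2.46], [-1.36, 4.5], [0.23, 2], [-2.94, 2.94]. Speed limits (rad/s): [2.57, 2.57, 3.14, 3.14, 3.14, 3.14, 3.14].

### API

Orientations are given as a rotation vector (axis times angle).
In Python, from workcell import sensors, eyes, order gives the robot as it stands. The module is installed in compiled form; this text tells all that it offers.
- The arm moves only by the tool send_rows, never from a script. Its argument "motion" is a list that holds one entry, the list of rows, each a list of 4 numbers: the shift along the tool's x, y, z in m, then the turn about the tool's z in rad. In form: [[[tx, ty, tz, yaw], ...]]. A call has 1 to 8 rows; each row is the pose to reach, as a shift and turn from the pose commanded when the call began, along the tool's axes at that moment; what a row does not reach only later rows make up. A row lasts 1/12 s, in which the tool goes at most 41.7 mm and 7.16 degrees, less where a joint would pass 70% of its speed; a pose out of reach is approached as far as the arm can. A call with a gripper value outside its range is refused whole. "jaw" is the finger opening in m, from 0 to 0.0854, set as the call begins (left out, the last holds). The fingers move at their own pace and stop on an object; "newtons" is the grip in N (left out, the last holds). Time passes only in rows, so rows that repeat a pose let the fingers close. It gives the time, the measured TCP pose, the force, the opening and the grip force at its end, in the units of the state.
- sensors.observe(): the state, without advancing time (a new reading comes with each control period).
- eyes.grab_frame(name): name is "scene" or "side" or "wrist"; returns a dict with "color" (400x640x3 uint8, blue, green, red), "fx", "fy", "cx", "cy" (pixels), "R" (3x3) and "t" (3): a world point X has camera coordinates R X + t. Camera axes: x right, y down, z forward; pixel columns grow to the right and rows downward; lengths in mm; the calibration is good to about 2 mm. A picture is of the moment at which its call begins. There is no depth.
- order.hand_in(): hands the job in; it is judged then, once.
The state is a dict: "time": time; "joint_pos": joint angles; "qd": joint speeds; "effort": joint torques, N m; "tcp_pos": TCP position; "ee_rot": TCP orientation; "wrist_force": force on the tool from outside, world axes, zero at the start; "torque": the same for the moment, N m; "grip_width": finger opening in mm; "grip_force": force on a finger pad.
Only numpy, scipy, OpenCV 4.12 (cv2) and the standard library are available. Lean on these libraries where they do the work, as an engineer would, in place of code of your own. Each camera call takes 0.05 s, during which the arm holds its last target. There are 200 camera calls.

### The job

Refit the loose aluminium cover over the open pump well of the bench-top plate washer: tuck its back edge (the one farther from the black grip) well in under the orange splash flap without lifting the flap, so that spills run off the flap onto the cover, then lay the front down squarely in the recess. Push the front down against its springy rubber seal until the cover lies flat, and finish while still holding it pressed down, so that a colleague can drive the two screws. Leave the tube rack, reagent bottle and pen pot where they are.

Things in the scene. Friction and masses are not known exactly. Their poses are not given: they have to be found in the camera images.
- unit: White plate washer, fixed, 250 mm wide (y). Origin at bench level; body from 170 mm in front of it (its -x, facing the robot) to 130 mm behind. Rear housing from x = 0 back, 136 mm high, manifold to 198 mm. Front part: open-fronted recess 156 mm wide, level floor (seat) 100 mm above the bench, between cheeks 104 mm high.
- seat (a point): On the washer, axes as its: where the cover's origin lies, level, when the cover is pressed flat with its back edge 20 mm under the flap, 4 mm short of a low hidden stop: 94 mm in front of the washer's origin, 100 mm up, on its middle line.
- flap_edge (a point): Middle of the lower front edge of the orange splash flap (152 mm wide, 3 mm thick, 50 mm from hinge to free edge). At rest the edge is 54 mm in front of the washer's origin, its underside 9 mm above the seat; the flap slopes up to its hinge, 4 mm in front of the washer's origin and 20 mm above the seat.
- flap (a joint): Hinge angle of the splash flap (rad): 0 as it rests on its stop, grows as the free edge is lifted. It is light (60 g), swings freely and falls back by itself.
- seal (a joint): How far the black rubber seal in the front frame is pressed in (m): 0 = 5 mm proud of the seat, 0.005 = flush. It is 130 mm wide, its middle 141 mm in front of the washer's origin. Springy: begins to sink at about 2.5 N on it, flush at about 5.5 N, more than the cover's own weight gives.
- cover: Loose aluminium plate 120 (x) by 140 (y) by 4 mm, about 200 g, flat on the bench, grip up. Origin: centre of its underside. +x points to its plain back edge (60 mm away), -x to the front edge with two dark screw heads. A black upright grip rib, 14 mm thick (x), 70 mm long (y), rises to 32 mm above the underside, centred 25 mm in front of the origin (-x).
- cover_grip (a point): Middle of the top of the cover's grip rib, 32 mm above the cover's underside. Axes as the cover's.
- cover_back_left (a point): The cover's back edge, left corner (+y), on the underside: 60 mm behind and 70 mm left of the cover's origin.
- cover_back_right (a point): The cover's back edge, right corner (-y), on the underside: 60 mm behind and 70 mm right of the cover's origin.
- rack: White tube rack with capped tubes, 75 by 150 mm, 76 mm high, loose on the bench on the other side of the washer from the cover. Origin at the centre of its underside. Leave alone.
- reagent: White reagent bottle with blue cap, 68 mm across, 150 mm high. Origin at the centre of its underside. Leave alone.
- penpot: Grey pot with pens, 72 mm across, 133 mm high with the pens. Origin at the centre of its underside. Leave alone.
- well (a point): Middle of the open pump well, at seat height, 101.5 mm in front of the washer's origin. The well is 53 mm (x) by 110 mm (y). Before it lies the front frame with the seal (42 mm of seat); behind it the back ledge, 45 mm of seat, of which the first 21 mm lie open and the rest under the flap, ending at the stop (6 mm high).
Mind the look-alikes: they are no part of the job. Of the things that look like the cover, the smallest one is meant.

How it is judged (in metres and radians):
On the way:
1. the cover's back edge is tucked under the flap (x of each of cover_back_left, cover_back_right in the frame of unit above -0.042 m and z of each of cover_back_left, cover_back_right in the frame of unit below 0.108 m), for 0.2 s.
At the end, for the whole second after the job is handed in: Gripper still pressing the cover (over 1 N); back corners 12 mm or more under the flap, within 3 mm of the ledge; cover in the recess (11 mm of the middle, 0.1 rad of square), flat within 0.03 rad, still; seal pressed in 3.3 of 5 mm or more; flap down (below 0.05 rad) (x of each of cover_back_left, cover_back_right in the frame of unit above -0.042 m and z of each of cover_back_left, cover_back_right in the frame of unit below 0.103 m and y of cover in the frame of unit between -0.011 and 0.011 m and angle between the x axis of cover and the x axis of unit, either way round below 0.1 rad and angle between cover's own z axis and vertical below 0.03 rad and value of joint seal above 0.0033 m and value of joint flap below 0.05 rad and contact force between the fingers and cover above 1 N and linear speed of cover below 0.02 m/s); the arm keeps its last pose, push and grip.
It fails at once if the splash flap is lifted (by more than 0.1 rad, 5 mm at its edge) (value of joint flap above 0.1 rad).
It fails at once if the tube rack, reagent bottle or pen pot is pushed away (30 mm) or tipped (distance of any of rack, reagent, penpot from where it was at the start of the episode above 0.03 m or angle between any of rack, reagent, penpot's own z axis and vertical above 0.3 rad).
It also fails if it takes over 45 s, if anything falls off the work surface, if the arm or the gripper's body presses on something with over 40 N, if the wrist force passes 120 N, or if a joint passes its speed limit or range.

## Working session

There is one attempt and no reset: what is moved stays moved. The work goes in short steps, Python scripts to look and compute and a tool call to move; the robot and the scene stay as the last step left them, time stands still between calls to the robot, and variables do not carry over. Pictures are saved under pics/ and viewed, at most 12 in all, crops included, and the job is handed in when it is done.

Besides the shell and the picture viewer there is one more tool, called after "Call:" by a JSON object that holds its "name" and its "arguments". send_rows: Moves the arm, as the interface text tells. Its arguments: {"type":"object","properties":{"motion":{"type":"array","items":{"type":"array","items":{"type":"array","items":{"type":"number"}}}},"jaw":{"type":"number"},"newtons":{"type":"number"}},"required":["motion"]}

```bash
mkdir -p pics; cat > h.py <<'E'
import numpy as np, cv2
from workcell import sensors, eyes, order
def grab(n,fn=None):
    f=eyes.grab_frame(n)
    if fn: cv2.imwrite('pics/'+fn,f['color'])
    return f
def ray(f,u,v,z):
    R=np.array(f['R']);t=np.array(f['t']).ravel();C=-R.T@t
    d=R.T@np.array([(u-f['cx'])/f['fx'],(v-f['cy'])/f['fy'],1]);return C+d*(z-C[2])/d[2]
def proj(f,X):
    p=np.array(f['R'])@np.array(X,float)+np.array(f['t']).ravel();return np.array([f['fx']*p[0]/p[2]+f['cx'],f['fy']*p[1]/p[2]+f['cy']])
E
python3 - <<'E'
from h import *
import pickle
s=sensors.observe();print(s)
D={}
for n in('scene','side','wrist'):
    D[n]=grab(n,n+'0.png')
    R=np.array(D[n]['R']);print(n,-R.T@np.array(D[n]['t']).ravel(),R[2])
pickle.dump(D,open('f0.pkl','wb'))
E
```

```text
{'time': 0.0, 'joint_pos': array([-1.32200951,  0.39917501,  0.04502545,  1.53791002, -0.01870282,
        1.20690279, -0.05070978]), 'qd': array([ 0.00087382, -0.00059481,  0.00039444, -0.00127564, -0.00068288,
        0.0008333 ,  0.0001698 ]), 'effort': array([-4.49771751e-04, -4.75124717e+01,  1.36483770e+00, -2.54227495e+01,
        1.16967154e-02,  9.23759508e-03,  3.84271814e-06]), 'tcp_pos': array([221.28502098, 610.48100566, 230.26092717]), 'ee_rot': array([-5.43348144e-01, -3.09403132e+00,  3.08208581e-03]), 'wrist_force': array([-0.34781647,  0.42051864,  0.33259324]), 'torque': array([0.00674788, 0.00604876, 0.01428877]), 'grip_force': 0.0, 'grip_width': 85.46390726241796}
scene [ 827.55412251 -455.06706023 1005.32994775] [-0.33250469  0.42122004 -0.8438094 ]
side [ -36.39128855 -524.15737486  845.15955142] [ 0.47201749  0.51504123 -0.71549425]
wrist [153.43310007 636.92758252 373.4825834 ] [ 0.26636083 -0.0975602  -0.95892331]
```

View pics/scene0.png

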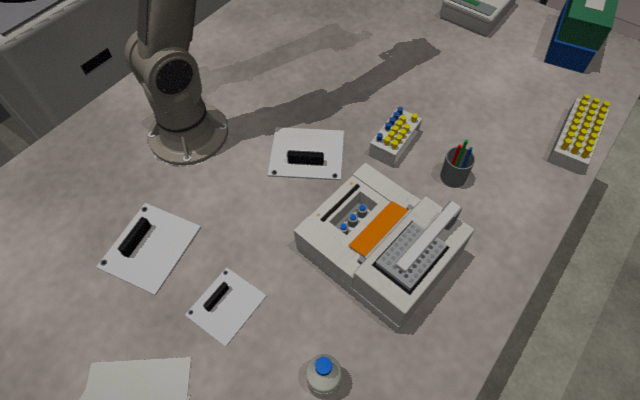

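View pics/side0.png

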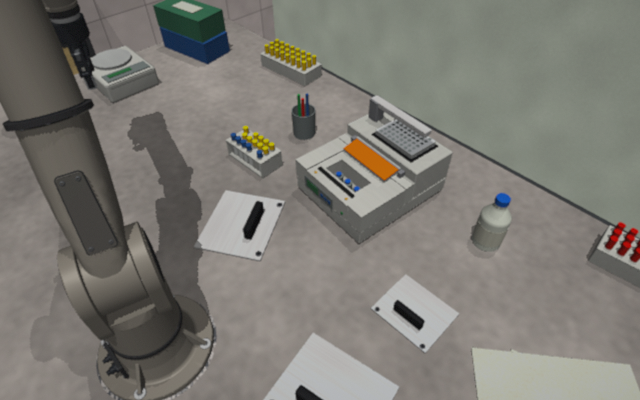

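Scene candidates for the cover: plate A, grip at (306,157); plate B, grip at (135,237); plate C, grip at (216,296). The paper sheet at (140,380) has no grip. C looks smallest, and I'll check that by size. The washer's flap is at (378,228), the seal at (340,203), and in the side view C is at (410,313).

```bash
cat > m.py <<'E'
from h import *
def quad(mask,f,seed,z):
    n,l,st,c=cv2.connectedComponentsWithStats(mask.astype(np.uint8))
    k=l[seed[1],seed[0]]
    if k==0: return None
    cs,_=cv2.findContours((l==k).astype(np.uint8),cv2.RETR_EXTERNAL,cv2.CHAIN_APPROX_NONE)
    h=cv2.convexHull(max(cs,key=cv2.contourArea))
    for e in np.arange(1,25,.5):
        q=cv2.approxPolyDP(h,e,True)
        if len(q)<=4: break
    q=q.reshape(-1,2); P=np.array([ray(f,*p,z) for p in q])
    return q,P
def show(name,r):
    if r is None: print(name,None);return
    q,P=r;print(name,q.tolist(),'\n',P.round(0)[:,:2].tolist(),'c',P.mean(0).round(1),'sides',[round(float(np.linalg.norm(P[i]-P[i-1]))) for i in range(len(P))])
E
python3 - <<'E'
from m import *
import pickle
D=pickle.load(open('f0.pkl','rb'))
for n,seeds in(('scene',dict(A=(290,140),B=(160,265),C=(240,305))),('side',dict(A=(235,215),C=(430,310)))):
    f=D[n];im=f['color'];hsv=cv2.cvtColor(im,cv2.COLOR_BGR2HSV)
    print(n,[hsv[v,u].tolist() for u,v in seeds.values()])
    w=(hsv[...,2]>165)&(hsv[...,1]<30)
    for k,s in seeds.items(): show(k,quad(w,f,s,4))
    o=(hsv[...,0]<20)&(hsv[...,1]>180)&(hsv[...,2]>120)
    show('flap',quad(o,f,(378,228) if n=='scene' else (370,158),115))
    b=hsv[...,2]<60
    for k,s in (dict(gripC=(216,296),seal=(340,203)) if n=='scene' else dict(gripC=(408,314),seal=(338,182))).items(): show(k,quad(b,f,s,32 if k=='gripC' else 105))
f=D['scene'];c=f['color'][250:360,130:290];cv2.imwrite('pics/c1.png',np.hstack([cv2.resize(c,None,fx=2.5,fy=4.5)[:495],cv2.resize(f['color'][150:330,280:490],None,fx=1.9,fy=2.75)[:495]]))
E
```

```text
scene [[18, 7, 173], [150, 1, 172], [105, 3, 172]]
A [[275, 133], [342, 131], [339, 178], [268, 174]] 
 [[200.0, 144.0], [347.0, 262.0], [435.0, 126.0], [276.0, 24.0]] c [314.5 138.9   4. ] sides [142, 189, 162, 188]
B [[144, 204], [199, 226], [154, 293], [97, 266]] 
 [[83.0, -237.0], [242.0, -198.0], [285.0, -384.0], [126.0, -419.0]] c [ 184.1 -309.6    4. ] sides [188, 164, 190, 162]
C [[227, 268], [265, 295], [224, 344], [186, 314]] 
 [[375.0, -239.0], [490.0, -235.0], [492.0, -371.0], [379.0, -374.0]] c [ 433.9 -305.     4. ] sides [136, 115, 136, 113]
flap [[406, 209], [364, 255], [349, 245], [391, 202]] 
 [[648.0, 83.0], [637.0, -67.0], [598.0, -67.0], [611.0, 78.0]] c [623.5   6.7 115. ] sides [37, 150, 39, 146]
gripC [[224, 282], [227, 290], [207, 310], [204, 304]] 
 [[406.0, -274.0], [424.0, -283.0], [421.0, -343.0], [406.0, -337.0]] c [ 414.6 -309.3   32. ] sides [63, 21, 60, 16]
seal [[358, 185], [324, 220], [321, 219]] 
 [[522.0, 78.0], [515.0, -45.0], [508.0, -47.0]] c [514.8  -4.9 105. ] sides [126, 123, 7]
side [[0, 3, 182], [20, 4, 183]]
A [[225, 191], [283, 201], [258, 259], [198, 240]] 
 [[347.0, 265.0], [436.0, 130.0], [275.0, 27.0], [204.0, 172.0]] c [315.6 148.7   4. ] sides [171, 162, 191, 161]
C [[405, 275], [458, 313], [425, 351], [372, 308]] 
 [[488.0, -234.0], [494.0, -371.0], [378.0, -375.0], [372.0, -240.0]] c [ 432.8 -304.8    4. ] sides [115, 136, 117, 135]
flap [[344, 148], [357, 139], [397, 170], [383, 179]] 
 [[606.0, 80.0], [657.0, 82.0], [640.0, -67.0], [592.0, -64.0]] c [623.8   7.9 115. ] sides [145, 51, 150, 48]
gripC [[397, 301], [423, 321], [420, 328], [394, 309]] 
 [[408.0, -274.0], [411.0, -338.0], [395.0, -344.0], [390.0, -281.0]] c [ 400.8 -309.2   32. ] sides [20, 65, 17, 63]
seal None
```

View pics/c1.png

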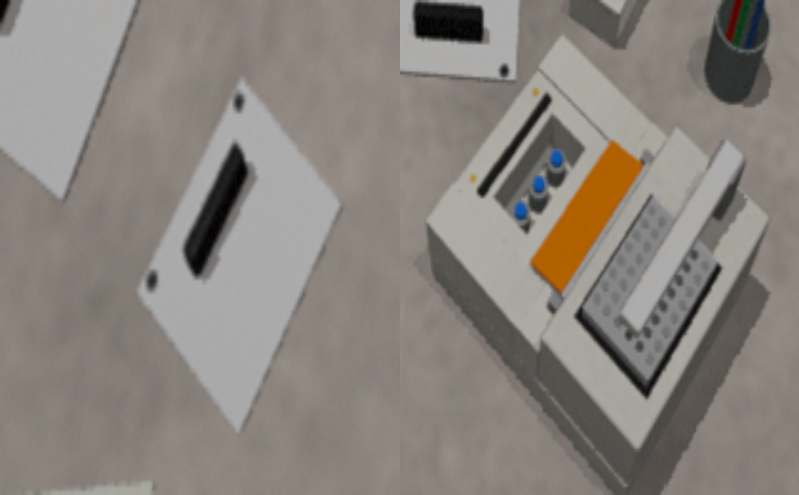

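C measures about 140 × 120 mm. A and B are about 190 × 160, so C is the cover; its screws and grip are on the world -x side, at yaw ≈ 0.03. Now the travel moves.

```bash
cat > g.py <<'E'
import sys
from h import *
from scipy.spatial.transform import Rotation as Ro
def go(tgt,ang=None):
    s=sensors.observe();R=Ro.from_rotvec(s['ee_rot']).as_matrix();d=R.T@(np.array(tgt)-s['tcp_pos'])
    a=np.arctan2(R[1,1],R[0,1]); 
    print('tcp',s['tcp_pos'].round(1),'yang',a.round(3),'tilt',R[:,2].round(4),'F',s['wrist_force'].round(1),'gw',round(s['grip_width'],1),round(s['grip_force'],1),'t',round(s['time'],2))
    print('shift m',(d/1000).round(4),'n',(np.linalg.norm(d)/41.7).round(1),'yaw',None if ang is None else [round(a-ang,3)])
if __name__=='__main__':
    v=[float(x) for x in sys.argv[1:]];go(v[:3],v[3] if len(v)>3 else None)
E
python3 g.py 430 380 232 0.03
```

```text
tcp [221.4 610.6 230.5] yang 1.223 tilt [-4.0e-04 -1.5e-03 -1.0e+00] F [0.4 0.5 0.2] gw 85.4 0.0 t 0.15
shift m [-0.2747 -0.1457 -0.0012] n 7.5 yaw [np.float64(1.193)]
```

Call:
{"name": "send_rows", "arguments": {"motion": [[[-0.275,-0.146,0,0.9],[-0.275,-0.146,0,0.9],[-0.275,-0.146,0,0.9],[-0.275,-0.146,0,0.9],[-0.275,-0.146,0,0.9],[-0.275,-0.146,0,0.9],[-0.275,-0.146,0,0.9],[-0.275,-0.146,0,0.9]]], "jaw": 0.085}}

```text
time: 0.82
tcp_pos: [434.6, 374.1, 231.5]
ee_rot: [1.848, 2.536, -0.001]
wrist_force: [1.5, -1.0, -0.2]
grip_width: 85.1
grip_force: 0.0
```

```bash
python3 g.py 430 80 232 0.03
```

```text
tcp [434.6 374.1 231.5] yang 0.312 tilt [ 0.0023 -0.0026 -1.    ] F [ 1.5 -1.  -0.2] gw 85.1 0.0 t 0.82
shift m [-0.2785 -0.0945  0.0003] n 7.1 yaw [np.float64(0.282)]
```

Call:
{"name": "send_rows", "arguments": {"motion": [[[-0.278,-0.094,0,0.28],[-0.278,-0.094,0,0.28],[-0.278,-0.094,0,0.28],[-0.278,-0.094,0,0.28],[-0.278,-0.094,0,0.28],[-0.278,-0.094,0,0.28],[-0.278,-0.094,0,0.28],[-0.278,-0.094,0,0.28]]]}}

```text
time: 1.48
tcp_pos: [428.8, 78.5, 231.3]
ee_rot: [2.184, 2.257, -0.003]
wrist_force: [-0.2, -0.2, -0.7]
grip_width: 84.7
grip_force: 0.0
```

```bash
python3 g.py 409 -216 200 0.03;python3 g.py 409 -306 130 0.03
```

```text
tcp [428.8  78.5 231.3] yang 0.033 tilt [-8.0e-04 -1.8e-03 -1.0e+00] F [-0.2 -0.2 -0.7] gw 84.7 0.0 t 1.48
shift m [-0.2936 -0.0295  0.0318] n 7.1 yaw [np.float64(0.003)]
tcp [428.8  78.5 231.3] yang 0.033 tilt [-8.0e-04 -1.8e-03 -1.0e+00] F [-0.2 -0.2 -0.7] gw 84.7 0.0 t 1.48
shift m [-0.3834 -0.0324  0.102 ] n 9.5 yaw [np.float64(0.003)]
```

Call:
{"name": "send_rows", "arguments": {"motion": [[[0.294,-0.03,0.03,0],[0.294,-0.03,0.03,0]]]}}

```text
time: 1.65
tcp_pos: [418.3, 167.5, 223.6]
ee_rot: [-2.181, -2.26, -0.004]
wrist_force: [0.2, 0.9, 0.6]
grip_width: 85.1
grip_force: 0.0
```

```bash
python3 g.py 409 -216 200 0.03
```

```text
tcp [418.3 167.5 223.6] yang 0.035 tilt [ 0.0017  0.0023 -1.    ] F [0.2 0.9 0.6] gw 85.1 0.0 t 1.65
shift m [-0.383  -0.023   0.0227] n 9.2 yaw [np.float64(0.005)]
```

I typed the wrong sign on tool x (it is +y). Nothing was touched, so I'm correcting it.

Call:
{"name": "send_rows", "arguments": {"motion": [[[-0.33,-0.02,0,0],[-0.33,-0.02,0,0],[-0.33,-0.02,0,0],[-0.33,-0.02,0,0],[-0.33,-0.02,0,0],[-0.33,-0.02,0,0],[-0.33,-0.02,0,0],[-0.33,-0.02,0,0]]]}}

```text
time: 2.32
tcp_pos: [411.4, -163.5, 223.2]
ee_rot: [2.171, 2.27, 0.003]
wrist_force: [0.8, 0.8, -0.2]
grip_width: 85.2
grip_force: 0.0
```

```bash
python3 g.py 409 -306 150 0.03
```

```text
tcp [ 411.4 -163.5  223.2] yang 0.044 tilt [ 1.4e-03  9.0e-04 -1.0e+00] F [ 0.8  0.8 -0.2] gw 85.2 0.0 t 2.32
shift m [-0.1423 -0.0088  0.073 ] n 3.8 yaw [np.float64(0.014)]
```

Call:
{"name": "send_rows", "arguments": {"motion": [[[-0.142,-0.009,0.07,0.01],[-0.142,-0.009,0.07,0.01],[-0.142,-0.009,0.07,0.01],[-0.142,-0.009,0.07,0.01],[-0.142,-0.009,0.07,0.01],[-0.142,-0.009,0.07,0.01]]]}}

```text
time: 2.82
tcp_pos: [407.5, -305.5, 151.7]
ee_rot: [-2.187, -2.252, 0.004]
wrist_force: [0.2, 0.1, 1.5]
grip_width: 84.9
grip_force: 0.0
```

```bash
python3 - <<'E'
from m import *
from g import go
import pickle
f=grab('wrist','w1.png');pickle.dump(f,open('w1.pkl','wb'))
print([proj(f,p).round() for p in([434,-305,4],[409,-306,32],[373,-240,4],[491,-371,4])])
go([409,-306,10],.03)
E
```

```text
[array([347., 191.]), array([322., 199.]), array([286., 123.]), array([396., 252.])]
tcp [ 408.6 -303.9  152.3] yang 0.032 tilt [-1.5e-03  7.0e-04 -1.0e+00] F [0.3 0.  0.5] gw 85.1 0.0 t 2.87
shift m [-0.0022  0.0005  0.1423] n 3.4 yaw [np.float64(0.002)]
```

View pics/w1.png

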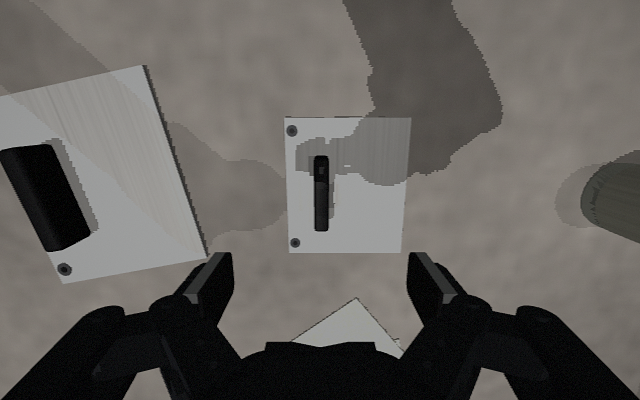

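The wrist view shows the cover at (287–410, 117–253) and the rib at (321,193). I'll refine with rays.

```bash
python3 - <<'E'
from m import *
import pickle
f=pickle.load(open('w1.pkl','rb'))
for p in((286,116),(411,116),(404,252),(289,252)):print(ray(f,*p,4).round(1))
hsv=cv2.cvtColor(f['color'],cv2.COLOR_BGR2HSV)
show('rib',quad(hsv[...,2]<45,f,(321,215),32))
E
```

```text
[ 372.8 -233.5    4. ]
[ 490.6 -230.1    4. ]
[ 499.4 -370.4    4. ]
[ 375.7 -374.2    4. ]
rib [[326, 156], [327, 229], [316, 230], [314, 158]] 
 [[411.0, -266.0], [415.0, -335.0], [404.0, -337.0], [401.0, -268.0]] c [ 407.7 -301.7   32. ] sides [11, 69, 11, 68]
```

Call:
{"name": "send_rows", "arguments": {"motion": [[[0.002,0,0.12,0],[0.002,0,0.12,0],[0.002,0,0.12,0],[0.002,0,0.12,0],[0.002,0,0.143,0],[0.002,0,0.143,0],[0.002,0,0.143,0]]]}}

```text
time: 3.45
tcp_pos: [410.0, -301.2, 11.3]
ee_rot: [2.182, 2.26, 0.002]
wrist_force: [0.7, -0.5, 0.9]
grip_width: 85.0
grip_force: 0.0
```

```bash
python3 g.py 408.5 -302 8 0.035
```

```text
tcp [ 410.  -301.2   11.3] yang 0.035 tilt [ 1.3e-03  6.0e-04 -1.0e+00] F [ 0.7 -0.5  0.9] gw 85.0 0.0 t 3.45
shift m [-0.0008 -0.0015  0.0033] n 0.1 yaw [np.float64(0.0)]
```

Call:
{"name": "send_rows", "arguments": {"motion": [[[0,-0.001,0.002,0],[0,-0.001,0.002,0],[0,-0.001,0.002,0]]]}}

```text
time: 3.7
tcp_pos: [408.7, -302.3, 9.3]
ee_rot: [2.182, 2.257, 0.002]
wrist_force: [-0.5, -0.1, -0.2]
grip_width: 85.1
grip_force: 0.0
```

Call:
{"name": "send_rows", "arguments": {"motion": [[[0,0,0,0],[0,0,0,0],[0,0,0,0],[0,0,0,0],[0,0,0,0],[0,0,0,0],[0,0,0,0],[0,0,0,0]]], "jaw": 0.0, "newtons": 60}}

```text
time: 4.37
tcp_pos: [407.9, -302.3, 8.0]
ee_rot: [2.184, 2.258, 0.0]
wrist_force: [-0.2, 1.3, 2.6]
grip_width: 12.3
grip_force: 59.6
```

```bash
python3 g.py 408.5 -302 8 0.035
```

```text
tcp [ 407.9 -302.3    8. ] yang 0.033 tilt [ 3.e-04  0.e+00 -1.e+00] F [-0.2  1.3  2.6] gw 12.3 59.6 t 4.37
shift m [ 0.0002  0.0007 -0.    ] n 0.0 yaw [np.float64(-0.002)]
```

Call:
{"name": "send_rows", "arguments": {"motion": [[[0,0,-0.22,0],[0,0,-0.22,0],[0,0,-0.22,0],[0,0,-0.22,0],[0,0,-0.22,0],[0,0,-0.22,0],[0,0,-0.22,0]]]}}

```text
time: 4.95
tcp_pos: [409.4, -303.3, 230.7]
ee_rot: [2.18, 2.254, 0.005]
wrist_force: [0.2, -0.1, -2.4]
grip_width: 13.0
grip_force: 59.7
```

```bash
python3 - <<'E'
from m import *
from g import go
import pickle
D={n:grab(n,n+'2.png') for n in('scene','side','wrist')}
pickle.dump(D,open('f2.pkl','wb'))
go([430,-40,230],-.09)
a=[cv2.resize(D['side']['color'][80:260,250:500],None,fx=2,fy=2),cv2.resize(D['wrist']['color'],(448,280))]
c=np.zeros((360,800,3),np.uint8);c[:,:500]=a[0];c[:200,500:]=cv2.resize(D['wrist']['color'],(300,200));cv2.imwrite('pics/m2.png',c)
E
```

```text
tcp [ 406.5 -300.6  225.5] yang 0.034 tilt [-0.0038  0.0024 -1.    ] F [ 0.4 -0.3 -1.8] gw 12.9 59.6 t 5.1
shift m [ 0.2597  0.0322 -0.0039] n 6.3 yaw [np.float64(0.124)]
```

View pics/m2.png

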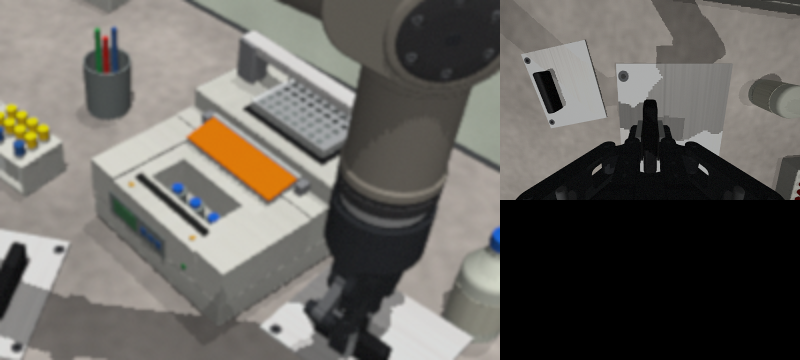

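The side view shows the cover held level; the flap is at about (370,160) and the seal runs (319,168)–(354,197). Next I fit the washer pose from both views.

```bash
cat > fit.py <<'E'
from m import *
import pickle
from scipy.optimize import least_squares
D=pickle.load(open('f0.pkl','rb'))
def mask_flap(f):
    h=cv2.cvtColor(f['color'],cv2.COLOR_BGR2HSV);return (h[...,0]<20)&(h[...,1]>150)&(h[...,2]>80)
obs=[]
for n,s in(('scene',(378,228)),('side',(370,158))):
    q,P=quad(mask_flap(D[n]),D[n],s,112);print(n,q.tolist())
    q=q.astype(float)+0.0
    # order: fl, fr, bl, br by world y then x
    o=np.argsort(-P[:,1]);L=sorted(o[:2],key=lambda i:P[i,0]);Rr=sorted(o[2:],key=lambda i:P[i,0])
    fz=112 if n=='scene' else 109
    obs+=[(n,q[L[0]],(-54,76,fz)),(n,q[Rr[0]],(-54,-76,fz))]
    f=D[n];h=cv2.cvtColor(f['color'],cv2.COLOR_BGR2HSV)
    m=np.zeros((400,640),bool);x0,y0,x1,y1=(312,178,366,228) if n=='scene' else (312,160,360,203)
    m[y0:y1,x0:x1]=h[y0:y1,x0:x1,2]<75
    k,l,st,c=cv2.connectedComponentsWithStats(m.astype(np.uint8))
    # most elongated component
    i=max(range(1,k),key=lambda i:np.hypot(st[i,2],st[i,3])*(st[i,4]>30));ys,xs=np.where(l==i)
    d=np.c_[xs,ys].astype(float);mu=d.mean(0);v=np.linalg.svd(d-mu,full_matrices=False)[2][0];pr=(d-mu)@v
    e=[mu+v*pr.min(),mu+v*pr.max()];e.sort(key=lambda p:-ray(f,*p,105)[1]);print('seal',np.round(e,1).tolist(),st[i].tolist())
    obs+=[(n,e[0],(-141,65,104)),(n,e[1],(-141,-65,104))]
obs+=[('scene',(294.5,231),(-170,-125,104)),('scene',(364,164),(-170,125,104)),('side',(296,160),(-170,125,104)),('side',(361,217),(-170,-125,104))]
def w(p,X):c,s=np.cos(p[2]),np.sin(p[2]);return [p[0]+c*X[0]-s*X[1],p[1]+s*X[0]+c*X[1],X[2]]
def res(p):return np.concatenate([proj(D[n],w(p,X))-uv for n,uv,X in obs])
r=least_squares(res,[670,0,-.09],loss='soft_l1')
print(r.x.round(3));
for (n,uv,X),e in zip(obs,res(r.x).reshape(-1,2)):print(n,X,e.round(1), np.round(ray(D[n],*uv,X[2])[:2]))
for n in D:
    if n!='wrist':
        ii=[i for i,o in enumerate(obs) if o[0]==n];print(n,least_squares(lambda p:res(p).reshape(-1,2)[ii].ravel(),r.x,loss='soft_l1').x.round(3))
p=r.x;print('seat',w(p,(-94,0,100)),'tcp goal',w(p,(-119,0,100)),'start tcp',w(p,(-145,0,100)))
E
python3 fit.py
```

```text
scene [[407, 209], [365, 255], [349, 245], [391, 201]]
seal [[357.9, 184.9], [321.3, 220.3]] [321, 184, 39, 37, 171]
side [[344, 148], [357, 139], [397, 170], [383, 179]]
seal [[319.2, 167.7], [352.8, 196.3]] [319, 167, 35, 30, 128]
[ 6.55983e+02  4.51500e+00 -7.90000e-02]
scene (-54, 76, 112) [ 0.2 -0.9] [609.  82.]
scene (-54, -76, 112) [-0.7  0.2] [597. -66.]
scene (-141, 65, 104) [ 0.3 -0.7] [521.  79.]
scene (-141, -65, 104) [0.1 0. ] [510. -49.]
side (-54, 76, 109) [-0.8  0.7] [612.  85.]
side (-54, -76, 109) [1.8 1.5] [597. -60.]
side (-141, 65, 104) [ 0.2 -1. ] [518.  78.]
side (-141, -65, 104) [ 1.6 -0.4] [507. -47.]
scene (-170, -125, 104) [-1.  -0.4] [ 479. -106.]
scene (-170, 125, 104) [ 0.6 -1.7] [498. 137.]
side (-170, 125, 104) [-0.4 -0.8] [495. 140.]
side (-170, -125, 104) [ 1.6 -0.1] [ 474. -104.]
scene [ 6.56883e+02  4.26300e+00 -7.50000e-02]
side [ 6.54689e+02  3.80300e+00 -9.40000e-02]
seat [np.float64(562.2789417982785), np.float64(11.97361142462949), 100] tcp goal [np.float64(537.3577600599275), np.float64(13.957219441370999), 100] start tcp [np.float64(511.4397310520425), np.float64(16.020171778782167), 100]
```

```bash
python3 g.py 505 16.5 228 -0.08
```

```text
tcp [ 406.5 -300.6  225.5] yang 0.034 tilt [-0.0038  0.0024 -1.    ] F [ 0.4 -0.3 -1.8] gw 12.9 59.6 t 5.1
shift m [ 0.3137  0.1091 -0.0021] n 8.0 yaw [np.float64(0.114)]
```

Call:
{"name": "send_rows", "arguments": {"motion": [[[0.314,0.109,0,0.114],[0.314,0.109,0,0.114],[0.314,0.109,0,0.114],[0.314,0.109,0,0.114],[0.314,0.109,0,0.114],[0.314,0.109,0,0.114],[0.314,0.109,0,0.114],[0.314,0.109,0,0.114]]]}}

```text
time: 5.77
tcp_pos: [503.0, 12.4, 225.1]
ee_rot: [-2.307, -2.128, 0.007]
wrist_force: [0.9, -0.8, -1.9]
grip_width: 13.0
grip_force: 59.7
```

Call:
{"name": "send_rows", "arguments": {"motion": [[[0,0,0.05,0],[0,0,0.05,0],[0,0,0.05,0],[0,0,0.05,0],[0,0,0.05,0]]]}}

```text
time: 6.18
tcp_pos: [505.0, 8.5, 178.4]
ee_rot: [2.312, 2.126, 0.001]
wrist_force: [-0.7, -0.3, -1.2]
grip_width: 13.1
grip_force: 59.9
```

```bash
python3 g.py 505 16.5 140 -0.08; python3 - <<'E'
from h import *
import pickle
D={n:grab(n,n+'3.png') for n in('scene','side','wrist')}
pickle.dump(D,open('f3.pkl','wb'))
cv2.imwrite('pics/m3.png',np.hstack([cv2.resize(D['side']['color'][70:270,260:460],(399,400)),cv2.resize(D['scene']['color'][120:320,250:450],(399,400))]))
E
```

```text
tcp [505.    8.5 178.4] yang -0.084 tilt [ 8.e-04 -3.e-04 -1.e+00] F [-0.7 -0.3 -1.2] gw 13.1 59.9 t 6.18
shift m [ 0.008  -0.0007  0.0384] n 0.9 yaw [np.float64(-0.004)]
```

View pics/m3.png

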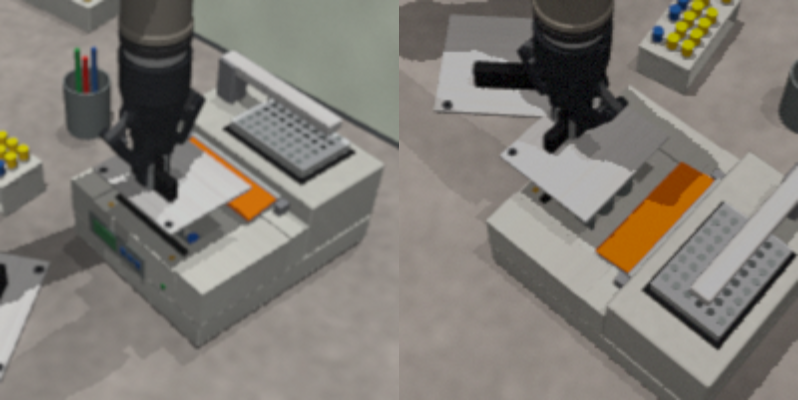

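View pics/wrist3.png

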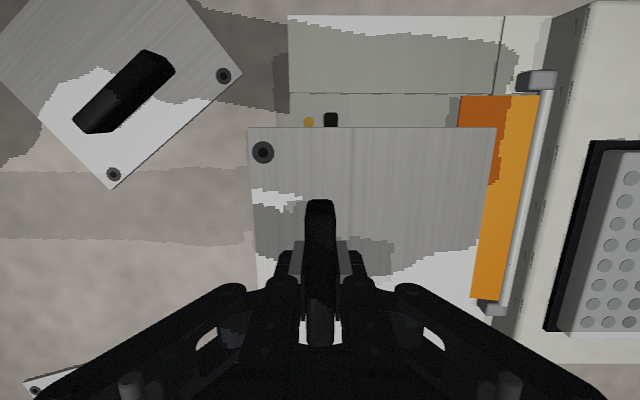

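The wrist view shows the cover's left edge at (247,128)–(497,127), the flap's front-left corner at (459,96) and the left cheek's inner edge at v≈93. I'll check the pose with rays.

```bash
python3 - <<'E'
from h import *
import pickle
f=pickle.load(open('f3.pkl','rb'))['wrist']
p=[655.98,4.5,-.08]
def u(X):
    c,s=np.cos(p[2]),np.sin(p[2]);d=X[:2]-p[:2];return np.round([c*d[0]+s*d[1],-s*d[0]+c*d[1]],1)
for n,uv,z in(('cover FL',(247,128),174),('cover BL',(497,127),174),('rib top far end',(320,200),202),('flap FL(-54,76)',(459,96),112),('flap hingeL(-4,76)',(539,97),123),('flap right front?',(471,298),112),('cheek in (y78)',(289,93),104),('cheek in',(495,94),104),('cheek outer front(-170,125)',(288,15),104),('seal left end(-141,65)',(330,113),105),('line rear x=0?',(503,15),104)):
    X=ray(f,*uv,z);print(n,X.round(1),u(X))
print('screwFL',ray(f,263,152,174).round(1))
E
```

```text
cover FL [475.7  79.4 174. ] [-185.7   60.3]
cover BL [596.8  69.8 174. ] [-64.2  60.4]
rib top far end [508.6  48.2 202. ] [-150.4   31.8]
flap FL(-54,76) [605.5  87.  112. ] [-56.9  78.2]
flap hingeL(-4,76) [651.4  82.  123. ] [-10.8  76.8]
flap right front? [623.  -70.9 112. ] [-26.8 -77.8]
cheek in (y78) [491.5  99.  104. ] [-171.5   81. ]
cheek in [634.   86.5 104. ] [-28.4  79.9]
cheek outer front(-170,125) [496.2 146.2 104. ] [-170.6  128.5]
seal left end(-141,65) [518.8  83.4 105. ] [-143.    67.7]
line rear x=0? [635.2 134.7 104. ] [-31.1 128.2]
screwFL [481.8  67.3 174. ]
```

Call:
{"name": "send_rows", "arguments": {"motion": [[[0.01,0,0,0.004],[0.01,0,0,0.004],[0.01,0,0.03,0.004],[0.01,0,0.056,0.004],[0.01,0,0.056,0.004],[0.01,0,0.056,0.004],[0.01,0,0.056,0.004]]]}}

```text
time: 6.92
tcp_pos: [506.6, 20.3, 123.1]
ee_rot: [2.313, 2.124, 0.003]
wrist_force: [-0.2, 0.3, -2.4]
grip_width: 13.2
grip_force: 59.8
```

```bash
python3 - <<'E'
from h import *
from g import go
import pickle
D={n:grab(n,n+'4.png') for n in('side','wrist')}
pickle.dump(D,open('f4.pkl','wb'))
go([506,19,115],-.083)
s=cv2.resize(D['side']['color'][100:250,270:420],(400,400))
cv2.imwrite('pics/m4.png',np.hstack([s,cv2.resize(D['wrist']['color'][:250,220:620],(400,250))[np.minimum(np.arange(400),249)]]))
E
```

```text
tcp [507.   20.3 123.6] yang -0.085 tilt [ 3.3e-03  9.0e-04 -1.0e+00] F [-0.6  0.4 -2. ] gw 12.9 59.8 t 7.02
shift m [-0.0014 -0.001   0.0086] n 0.2 yaw [np.float64(-0.002)]
```

View pics/wrist4.png

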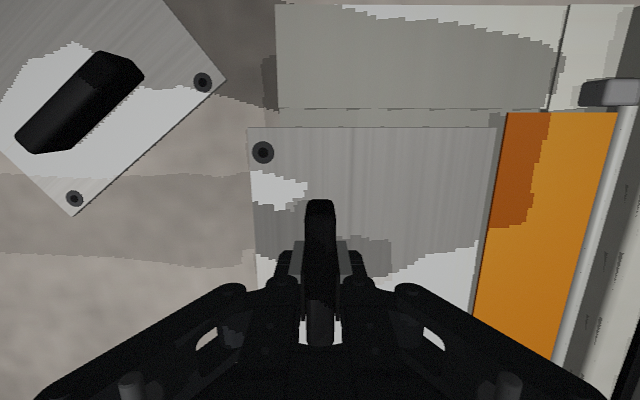

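The wrist view now shows the cover at nearly recess height. Its back-left corner is at (499,127), the flap's front-left at (507,112) and the cheek inner edge at v≈108.

```bash
python3 - <<'E'
from h import *
import pickle
f=pickle.load(open('f4.pkl','rb'))['wrist']
for n,uv,z in(('cover FL',(247,128),119),('cover BL',(499,127),119),('flap FL(-54,76)',(507,112),112),('flap front far',(473,315),112),('back edge low',(470,312),119),('cheek f',(278,108),104),('cheek r',(490,109),104),('outer front',(275,3),104)):
    print(n,ray(f,*uv,z).round(1))
E
```

```text
cover FL [477.4  90.8 119. ]
cover BL [599.   80.9 119. ]
flap FL(-54,76) [606.5  87.3 112. ]
flap front far [596.8 -31.6 112. ]
back edge low [591.1 -23.7 119. ]
cheek f [491.5  99.2 104. ]
cheek r [602.3  89.3 104. ]
outer front [496.1 146.8 104. ]
```

Call:
{"name": "send_rows", "arguments": {"motion": [[[0.001,0,0.009,0],[0.001,0,0.009,0],[0.001,0,0.009,0],[0.001,0,0.009,0]]]}}

```text
time: 7.35
tcp_pos: [505.7, 21.3, 113.0]
ee_rot: [-2.314, -2.125, -0.0]
wrist_force: [1.1, -0.3, -0.8]
grip_width: 12.7
grip_force: 60.0
```

Call:
{"name": "send_rows", "arguments": {"motion": [[[0,0,0.001,0],[0,0,0.001,0],[0,0,0.001,0],[0,0,0.001,0]]]}}

```text
time: 7.68
tcp_pos: [505.7, 21.3, 112.0]
ee_rot: [-2.314, -2.125, -0.001]
wrist_force: [-0.7, 0.5, 1.1]
grip_width: 12.8
grip_force: 60.2
```

Call:
{"name": "send_rows", "arguments": {"motion": [[[0,0,0.001,0],[0,0,0.001,0],[0,0,0.001,0],[0,0,0.001,0]]]}}

```text
time: 8.02
tcp_pos: [505.7, 21.3, 111.0]
ee_rot: [-2.314, -2.125, -0.0]
wrist_force: [-0.5, 0.9, -0.1]
grip_width: 13.0
grip_force: 60.3
```

Call:
{"name": "send_rows", "arguments": {"motion": [[[0,0,0.001,0],[0,0,0.001,0],[0,0,0.001,0],[0,0,0.001,0]]]}}

```text
time: 8.35
tcp_pos: [505.8, 21.3, 109.9]
ee_rot: [2.314, 2.125, 0.0]
wrist_force: [0.1, 0.6, 1.9]
grip_width: 13.0
grip_force: 60.4
```

```bash
python3 - <<'E'
from h import *
from g import go
import pickle
fz=[]
for n in ('side','wrist','side'):
    f=grab(n,n+'5.png');fz.append(sensors.observe()['wrist_force'])
    pickle.dump(f,open(n+'5.pkl','wb'))
print(np.mean(fz,0),np.std(fz,0))
go([532,19,110],-.083)
E
```

```text
[-0.81632687  1.02755493  1.54627479] [0.27505537 0.12997472 0.46074031]
tcp [505.7  21.3 109.9] yang -0.085 tilt [ 2.e-04  2.e-04 -1.e+00] F [-0.4  0.9  1.2] gw 12.7 60.4 t 8.5
shift m [-0.      0.0264 -0.0001] n 0.6 yaw [np.float64(-0.002)]
```

Call:
{"name": "send_rows", "arguments": {"motion": [[[0,0,0.001,0],[0,0,0.001,0],[0,0.003,0.001,0],[0,0.006,0.001,0],[0,0.009,0.001,0],[0,0.012,0.001,0],[0,0.012,0.001,0]]]}}

```text
time: 9.08
tcp_pos: [518.4, 19.8, 108.9]
ee_rot: [2.313, 2.124, 0.0]
wrist_force: [-1.2, -0.3, 3.1]
grip_width: 12.5
grip_force: 60.5
```

```bash
python3 - <<'E'
from h import *
from g import go
D={n:grab(n,n+'6.png') for n in('side','scene','wrist')}
go([532,19,110],-.083)
o=np.hstack([cv2.resize(D['side']['color'][110:230,290:410],(400,400)),cv2.resize(D['wrist']['color'][60:360,300:640],(400,353))[np.minimum(np.arange(400),352)]]);cv2.imwrite('pics/m6.png',o)
E
```

```text
tcp [518.3  19.8 109.1] yang -0.085 tilt [ 1.6e-03 -5.0e-04 -1.0e+00] F [0.4 0.1 2.9] gw 12.9 60.5 t 9.23
shift m [ 0.0004  0.0137 -0.0009] n 0.3 yaw [np.float64(-0.002)]
```

View pics/m6.png

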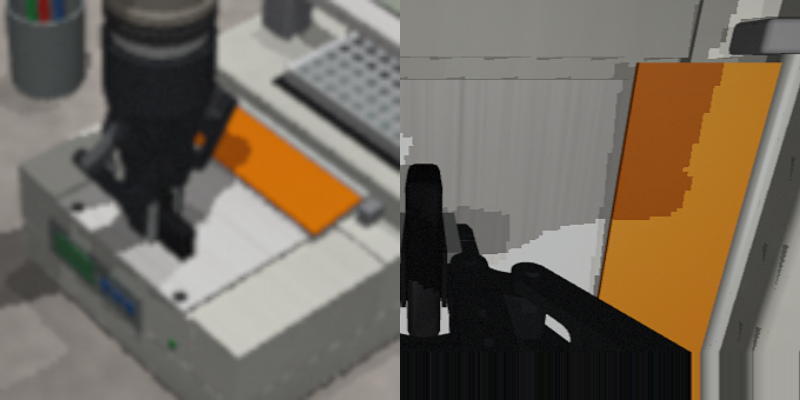

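The cover back edge is entering under the flap: cover edge at crop x≈634, flap edge resting at about 637, no side force. I continue the slide.

Call:
{"name": "send_rows", "arguments": {"motion": [[[0,0.003,0,0],[0,0.006,0,0],[0,0.009,0,0],[0,0.012,0,0],[0,0.015,0,0],[0,0.015,0,0],[0,0.015,0,0]]]}}

```text
time: 9.82
tcp_pos: [533.4, 18.9, 109.0]
ee_rot: [2.313, 2.124, 0.002]
wrist_force: [-0.8, -0.1, 3.1]
grip_width: 12.6
grip_force: 60.4
```

```bash
python3 - <<'E'
from h import *
from g import go
import pickle
D={n:grab(n,n+'7.png') for n in('side','scene','wrist')};pickle.dump(D,open('f7.pkl','wb'))
go([532,19,110],-.083)
o=np.hstack([cv2.resize(D['side']['color'][110:230,290:410],(400,400)),cv2.resize(D['wrist']['color'][60:360,220:620],(400,300))[np.minimum(np.arange(400),299)]]);cv2.imwrite('pics/m7.png',o)
E
```

```text
tcp [533.4  19.  109.2] yang -0.085 tilt [ 2.1e-03  1.0e-04 -1.0e+00] F [0.5 0.  2.7] gw 12.6 60.4 t 9.97
shift m [-0.0001 -0.0014 -0.0008] n 0.0 yaw [np.float64(-0.002)]
```

View pics/m7.png

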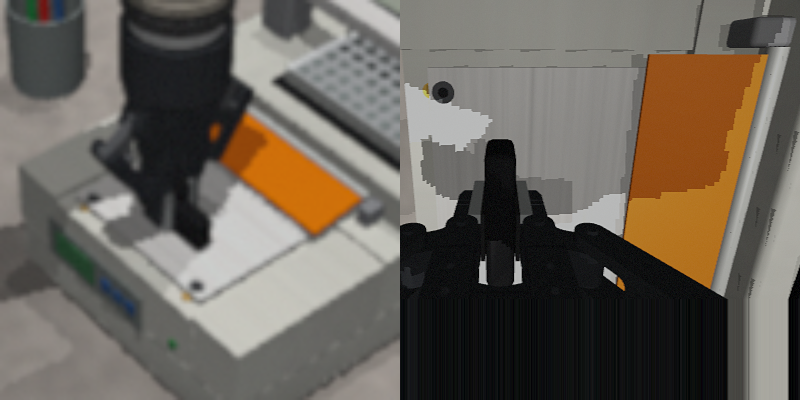

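The flap corner is at wrist (468,115) and the cover corner at about (499,127), so roughly 18 mm is tucked and the flap is down. Now I press.

Call:
{"name": "send_rows", "arguments": {"motion": [[[0,0.001,0.001,0],[0,0.001,0.001,0],[0,0.001,0.001,0],[0,0.001,0.001,0]]]}}

```text
time: 10.3
tcp_pos: [533.4, 19.0, 108.0]
ee_rot: [-2.313, -2.125, -0.0]
wrist_force: [-2.6, 0.5, 6.2]
grip_width: 13.0
grip_force: 60.8
```

Call:
{"name": "send_rows", "arguments": {"motion": [[[0,0,0.001,0],[0,0,0.001,0],[0,0,0.001,0],[0,0,0.001,0]]]}}

```text
time: 10.63
tcp_pos: [533.5, 18.9, 108.0]
ee_rot: [-2.313, -2.124, -0.001]
wrist_force: [-6.3, 0.8, 12.8]
grip_width: 12.9
grip_force: 62.0
```

Call:
{"name": "send_rows", "arguments": {"motion": [[[0,0,0.001,0],[0,0,0.001,0],[0,0,0.001,0],[0,0,0.001,0]]]}}

```text
time: 10.97
tcp_pos: [533.5, 19.0, 107.9]
ee_rot: [-2.312, -2.124, -0.001]
wrist_force: [-8.1, 0.5, 19.4]
grip_width: 12.7
grip_force: 63.2
```

Call:
{"name": "send_rows", "arguments": {"motion": [[[0,-0.001,-0.0005,0],[0,-0.001,-0.0005,0],[0,-0.001,-0.0005,0],[0,-0.001,-0.0005,0],[0,-0.001,-0.0005,0],[0,-0.001,-0.0005,0]]]}}

```text
time: 11.47
tcp_pos: [533.5, 19.0, 108.0]
ee_rot: [2.314, 2.125, 0.003]
wrist_force: [-4.6, 0.6, 14.4]
grip_width: 12.7
grip_force: 62.2
```

```bash
python3 - <<'E'
from h import *
from g import go
D={n:grab(n,n+'8.png') for n in('scene','side','wrist')}
go([532,19,110],-.083)
s=D['scene']['color'][140:280,280:450]
o=np.hstack([cv2.resize(s,(400,330)),cv2.resize(D['wrist']['color'][60:360,220:620],(400,330))]);cv2.imwrite('pics/m8.png',o)
E
```

```text
tcp [533.5  19.  107.9] yang -0.085 tilt [ 0.0016  0.0012 -1.    ] F [-3.9  0.4 15.1] gw 13.0 62.2 t 11.62
shift m [-0.0001 -0.0015 -0.0021] n 0.1 yaw [np.float64(-0.002)]
```

View pics/m8.png

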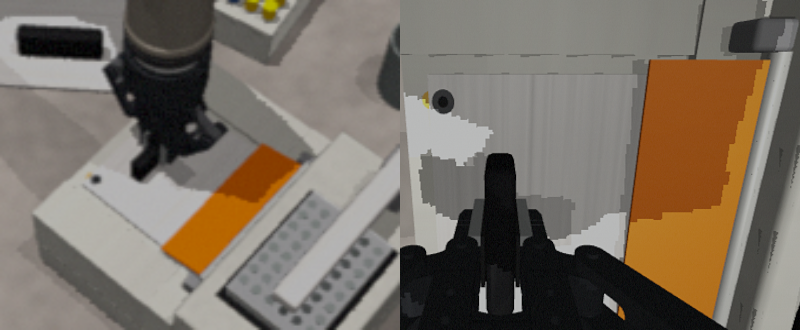

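The cover lies in the recess with its back under the flap (flap down, front-left corner at crop (650,60)), both gaps even, pressed at about 15 N. Handing in.

```bash
python3 -c "
from workcell import order
print(order.hand_in())"
```

```text
the job is handed in; nothing more can be done
None
```

I handed the job in with the cover's back edge about 18 mm under the resting flap, the front pressed flat in the recess at about 15 N and the gripper still holding it; the rack, bottle and pen pot were not touched, and no verdict came back.

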